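# Find the cap that screws onto the docked vessel

## Robot

A 6-joint arm with a two-finger parallel gripper is mounted at the origin on the work surface. World frame = base frame: x ahead of the robot, y to its left, z up, the work surface at z = 0. Lengths are in m, angles in rad, forces in N, time in s.
With the tool pointing down it reaches from about 0.35 to 0.975 m from the base axis. Payload 4.9 kg.
Tool frame: the origin (TCP) lies midway between the tips of the shut fingers; the grasp point (between the pads) lies 19 mm behind it; z points along the fingers, y is the line along which they close (so a half turn about z gives the same grasp; the last joint's range is limited). The gripper opens to 85 mm and grips with 20 to 120 N. Pads are 22 mm wide; open, the fingers measure 114 mm over their backs; the gripper's body (76 mm by 85 mm) begins 54 mm behind the grasp point. The pads swing forward as they close: fully open they stand 13 mm farther back than shut.
Start: joints at [-1.286, 0.053, 1.613, -0, 1.476, -0.119], TCP at [0.246, -0.575, 0.231] pointing down, gripper open.
Joint ranges: [-3.01, 3.01], [-1.01, 2.22], [0.06, 2.58], [-1.02, 4.17], [0.09, 2.62], [-3.14, 3.14]. Speed limits (rad/s): [2.57, 2.57, 3.14, 3.14, 3.14, 3.14].

## Interface

Orientations are given as a rotation vector (axis times angle).
In Python, from station import ctrl gives the robot as it stands.
- The arm moves only by the tool carry_out, never from a script. Its argument "moves" is a list of rows, each an object of numbers: "x", "y", "z": the shift along the tool's x, y, z in units of 25 mm (1.0 is 25 mm); "turn": the turn about the tool's z in rad. In form: [{"x": .., "y": .., "z": .., "turn": ..}, ...]. A call has exactly 8 rows; each row shifts and turns the commanded pose from where the row before left it, along the tool's axes as they then stand; what a row does not reach is not made up. A row lasts 1/10 s, in which the tool goes at most 50 mm and 8.59 degrees, less where a joint would pass 70% of its speed; a pose out of reach is approached as far as the arm can. A call is refused whole if a number of a shift passes 1 or a number of a turn 0.15, either way. A call with a gripper value outside its range is refused whole. "grip" is the finger opening in mm, from 0 to 85.4, set as the call begins (left out, the last holds). The fingers move at their own pace and stop on an object; "newtons" is the grip in N (left out, the last holds). Time passes only in rows, so rows that do not move let the fingers close, or fill a call up. It gives the time, the measured TCP pose, the force, the opening and the grip force at its end, in the units of the state.
- ctrl.get_obs(): the state, without advancing time (a new reading comes with each control period).
- ctrl.get_image(name): name is "scene" or "top" or "wrist"; returns the picture (420x560x3 uint8, red, green, blue); there is no depth.
- ctrl.calibration(name): a dict with "fx", "fy", "cx", "cy" (pixels), "R" (3x3) and "t" (3): a world point X has camera coordinates R X + t; the wrist camera has in their place "T_tool_cam" (4x4, takes a point from camera to tool coordinates, whose origin is the TCP and whose axes are the flange's). Camera axes: x right, y down, z forward; pixel columns grow to the right and rows downward; lengths in m; the calibration is good to about 2 mm. The wrist camera is an equidistant fisheye: a pixel r from the principal point sees the ray r / f radians off the axis. A picture is of the moment at which its call begins: read the wrist's pose just before it. calibration takes no time and is no camera call.
- ctrl.finish_job(): hands the job in; it is judged then, once.
Trained networks look in the newest picture that a camera, given by its name, has taken for a name from the list of things; names that differ only in an ending like _2 or _b are one class to them, and where a whole thing is asked for, a point or a joint stands for the part that bears it (a point fixed in the world has none). Each returns a list of dicts, best first, with "confidence" (0 to 1); they miss things now and then, are a little off and sometimes report something else, mostly with a low value. They report only what shows in the picture. A call takes as long as a camera call. They do not tell look-alikes from the thing itself.
- ctrl.look_for(camera, query): "rect" ([left, top, width, height] in pixels, round what is visible of it).
- ctrl.mark_of(camera, query): "pixel" ([column, row] in pixels: a listed point, or the origin of a listed thing).
The state is a dict: "t": time; "q": joint angles; "dq": joint speeds; "effort": joint torques, N m; "tool_pos": TCP position; "tool_rot": TCP orientation; "contact_force": force on the tool from outside, world axes, zero at the start; "wrist_torque": the same for the moment, N m; "opening": finger opening in m; "grip_force": force on a finger pad.
Only numpy, scipy, OpenCV 4.12 (cv2) and the standard library are available. Lean on these libraries where they do the work, as an engineer would, in place of code of your own. Each camera call takes 0.05 s, during which the arm holds its last target. There are 200 camera calls.

## Task

Close the vessel that is clamped in the round aluminium dock: find out by trial which of the three white wing caps takes on its threaded neck, and screw that one clockwise fully home, skirt down on the plate and wing pointing along the line of the drain nipple. Leave the two caps that do not fit standing upright on the bench, and do not shift or upset the other things lying about.

Things in the scene. Friction and masses are not known exactly. Their poses are not given: they have to be found in the camera images.
- cap_a: one of three white plastic wing caps, alike outside: round skirt 68 mm across, 38 mm high; on it an upright wing (grip bar) 60 mm long, 14 thick, 32 high (top at 70 mm), flat sided. Stands on its open end. Origin: centre of underside; x along the wing, z up. Two inner lugs on the x line run in the thread. The hidden bore suits a neck of 32, 42 or 52 mm, a different one in each cap; weight tells nothing
- cap_b: one of three white plastic wing caps, alike outside: round skirt 68 mm across, 38 mm high; on it an upright wing (grip bar) 60 mm long, 14 thick, 32 high (top at 70 mm), flat sided. Stands on its open end. Origin: centre of underside; x along the wing, z up. Two inner lugs on the x line run in the thread. The hidden bore suits a neck of 32, 42 or 52 mm, a different one in each cap; weight tells nothing
- cap_c: one of three white plastic wing caps, alike outside: round skirt 68 mm across, 38 mm high; on it an upright wing (grip bar) 60 mm long, 14 thick, 32 high (top at 70 mm), flat sided. Stands on its open end. Origin: centre of underside; x along the wing, z up. Two inner lugs on the x line run in the thread. The hidden bore suits a neck of 32, 42 or 52 mm, a different one in each cap; weight tells nothing
- vessel_1: closed process vessel, fixed: glass between two steel flanges 130 mm across; on top a steel plate 80 mm across, its face 94 mm up, and in its centre a solid threaded neck, 42 mm core diameter, 26.5 mm high (bevelled tip 120.5 mm up). Origin: centre of underside, z up; x points to the drain nipple (black tap knob) on the lower flange, reaching 86 mm
- vessel_2: closed process vessel, fixed: glass between two steel flanges 130 mm across; on top a steel plate 80 mm across, its face 94 mm up, and in its centre a solid threaded neck, 52 mm core diameter, 22 mm high (bevelled tip 116 mm up). Origin: centre of underside, z up; x points to the drain nipple (black tap knob) on the lower flange, reaching 86 mm
- vessel_3: closed process vessel, fixed: glass between two steel flanges 130 mm across; on top a steel plate 80 mm across, its face 94 mm up, and in its centre a solid threaded neck, 32 mm core diameter, 31 mm high (bevelled tip 125 mm up). Origin: centre of underside, z up; x points to the drain nipple (black tap knob) on the lower flange, reaching 86 mm
- vessel_1_plate (a point): centre of vessel_1's plate face, at the foot of its neck. All necks: right-hand two-start thread, 28 mm per turn, 3.6 mm proud. A cap that fits, put on with its wing 85 deg anticlockwise of the vessel's x (from above; either end), rests 3 to 4 mm above the plate; turned clockwise it is drawn down and clamps on the plate when the wing lies along x. Other angles need more turning
- vessel_2_plate (a point): centre of vessel_2's plate face, at the foot of its neck. On any neck a cap too small stops with its underside 15 mm or more above the plate; a cap too large drops over at once till its roof rests on the neck, 3 mm or more above the plate, turns freely without sinking and lifts straight off; only the right one sinks as it turns and then cannot be pulled off
- vessel_3_plate (a point): centre of vessel_3's plate face, at the foot of its neck; the thread is as described for vessel_1's plate
- dock: round aluminium docking plate, fixed, 184 mm across, 6 mm thick, with two clamp blocks 22 mm high on its y line; whichever vessel stands centred on it is the one to close (the other two stand at the back). Origin: centre of its underside on the bench
- beaker: empty glass beaker, 66 mm across, 80 mm high, standing loose; origin: centre of its underside
- jar: brown glass jar with white lid, 60 mm across, 75 mm high, standing loose; origin: centre of its underside
- collar: steel collar (ring), 70 mm outside, 48 mm inside, 20 mm high, lying flat and loose; origin: centre of its underside
- wrench: steel wrench, 160 mm long, lying loose along its x axis between the arm and the dock; origin: its middle on the bench
- brush: hand brush, 190 mm long, lying loose along its x axis behind the dock; origin: its middle on the bench
- dish: white ceramic dish, 90 mm across, 35 mm high, loose; origin: centre of its underside
- wash_bottle: white plastic bottle, 62 mm across, 160 mm high, standing loose; origin: centre of its underside
Not all that is in view belongs to the job. Leave any purple or red look-alike of the cap_b alone.

How it is judged:
By the outcome, as a careful person would: the job done as asked, in the order asked, and still so for the second after the job is handed in, with the robot touching nothing.
It also fails if it takes over 72 s, if anything falls off the work surface, if the arm or the gripper's body presses on something with over 40 N, if the wrist force passes 120 N, or if a joint passes its speed limit or range.

## Working session

There is one attempt and no reset: what is moved stays moved. The work goes in short steps, Python scripts to look and compute and a tool call to move; the robot and the scene stay as the last step left them, time stands still between calls to the robot, and variables do not carry over. Pictures are saved under pics/ and viewed, at most 10 in all, crops included, and the job is handed in when it is done.

Besides the shell and the picture viewer there is one more tool, called after ">>>" in YAML: its name, and indented under it one key for each argument. carry_out: Moves the arm, as the interface text tells. Its arguments: {"type":"object","properties":{"moves":{"type":"array"},"grip":{"type":"number"},"newtons":{"type":"number"}},"required":["moves"]}

```bash
ls; mkdir -p pics; python3 - <<'E'
from station import ctrl
import cv2,numpy as np
for n in("scene","top"):
    im=ctrl.get_image(n); cv2.imwrite(f"pics/{n}0.png",im[:,:,::-1])
    for q in("cap_a","vessel_1","dock"):
        print(n,q,[(np.round(d["pixel"]).tolist(),round(d["confidence"],2)) for d in ctrl.mark_of(n,q)])
    print(ctrl.calibration(n))
print(ctrl.calibration("wrist"));o=ctrl.get_obs();print(o)
E
```

```text
pics
scene cap_a [([360.0, 249.0], 0.92), ([252.0, 182.0], 0.9), ([275.0, 171.0], 0.79), ([287.0, 194.0], 0.75), ([257.0, 167.0], 0.75), ([226.0, 176.0], 0.6)]
scene vessel_1 [([186.0, 218.0], 0.7), ([316.0, 313.0], 0.68), ([264.0, 228.0], 0.67), ([182.0, 182.0], 0.21)]
scene dock [([264.0, 228.0], 0.65), ([313.0, 215.0], 0.48)]
{'fx': 450.4589870354114, 'fy': 450.4589870354114, 'cx': 276.3298254241526, 'cy': 215.2307750735801, 'R': array([[-0.70962497,  0.70457468, -0.00263274],
       [ 0.45868029,  0.45912521, -0.76079986],
       [-0.53483156, -0.54109017, -0.64898123]]), 't': array([ 0.3987121 , -0.19580634,  1.78907572])}
top cap_a [([419.0, 288.0], 0.96), ([378.0, 292.0], 0.94), ([432.0, 244.0], 0.91), ([198.0, 252.0], 0.86), ([338.0, 267.0], 0.86), ([382.0, 256.0], 0.62)]
top vessel_1 [([304.0, 200.0], 0.97), ([390.0, 151.0], 0.94), ([176.0, 150.0], 0.62)]
top dock [([177.0, 215.0], 0.69)]
{'fx': 447.46158247433704, 'fy': 447.46158247433704, 'cx': 280.97665513075873, 'cy': 208.67177980425774, 'R': array([[ 0.00910244, -0.99991152, -0.00970044],
       [-0.99273651, -0.0078724
[... 544 characters left out ...]
00,
         1.00000000e+00]])}
{'t': 0.4, 'q': array([-1.28601556e+00,  5.28296158e-02,  1.61310097e+00, -2.45395493e-06,
        1.47597413e+00, -1.18991504e-01]), 'dq': array([ 0.00102955, -0.00121806, -0.00183329,  0.00102098, -0.00025825,
        0.00131522]), 'effort': array([-8.57560262e-04, -3.93054056e+01, -3.69810605e+01, -1.30169483e-04,
        2.51887061e-03,  1.45278699e-05]), 'tool_pos': array([ 0.24553294, -0.57464335,  0.23110296]), 'tool_rot': array([-3.07748273e+00, -6.29882382e-01,  4.44072524e-05]), 'contact_force': array([0.29668838, 0.90121887, 0.08287675]), 'wrist_torque': array([-0.05990667, -0.00450039,  0.00593425]), 'grip_force': 0.0, 'opening': 0.085253816204354}
```

```bash
python3 - <<'E'
import cv2
for n in("scene","top"):
    cv2.imwrite(f"pics/{n}0b.png",cv2.resize(cv2.imread(f"pics/{n}0.png"),(784,588),interpolation=cv2.INTER_CUBIC))
E
```

```text
(no output)
```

View pics/top0b.png

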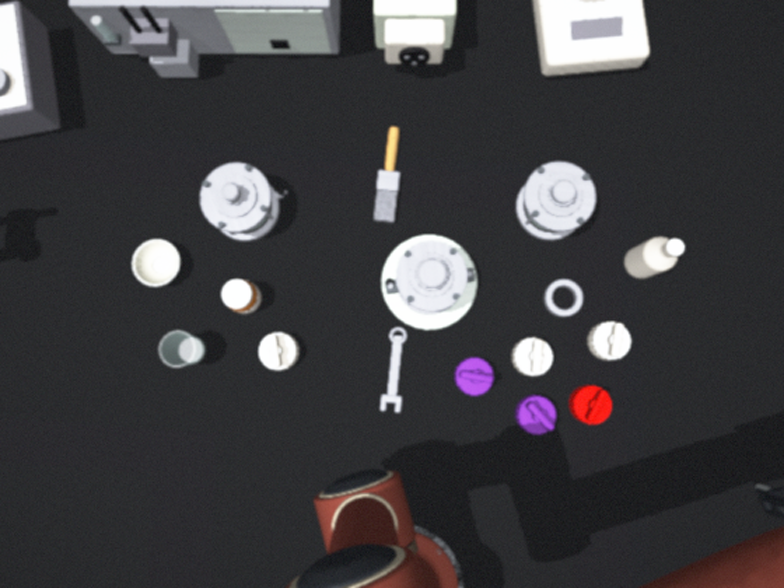

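View pics/scene0b.png

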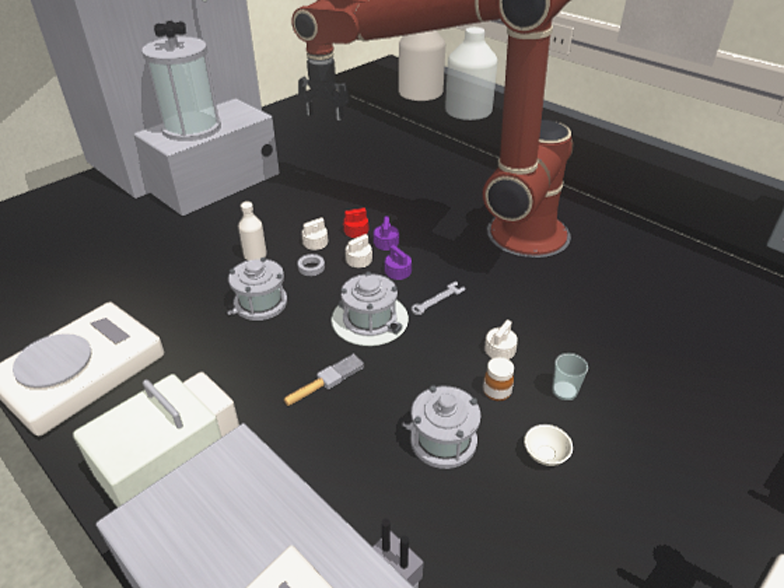

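The top picture shows white caps at about (199,251), (381,255) and (436,244) in raw pixels, with purple and red look-alikes beside them. The docked vessel is at about (307,197), its knob towards +y. The scene picture agrees, with the knob at (282,233) raw. Next I'll measure these.

```bash
cat > h.py <<'E'
from station import ctrl
import cv2,numpy as np
from scipy.spatial.transform import Rotation as Ro
C={}
def cal(n):
    if n not in C: C[n]=ctrl.calibration(n)
    return C[n]
def pose():
    o=ctrl.get_obs(); R=Ro.from_rotvec(o["tool_rot"]).as_matrix(); return o,R,np.array(o["tool_pos"])
def ray(n,px,P=None):
    c=cal(n); u=(px[0]-c["cx"])/c["fx"]; v=(px[1]-c["cy"])/c["fy"]
    if n!="wrist":
        d=c["R"].T@np.array([u,v,1]); return -c["R"].T@c["t"],d
    r=np.hypot(u,v); s=np.sin(r)/r if r>1e-9 else 1
    T=c["T_tool_cam"]; _,R,p=P
    return R@T[:3,3]+p, R@T[:3,:3]@np.array([u*s,v*s,np.cos(r)])
def unp(n,px,z,P=None):
    o,d=ray(n,px,P); return o+d*(z-o[2])/d[2]
def proj(n,X,P=None):
    c=cal(n)
    if n!="wrist": x=c["R"]@X+c["t"]; return np.array([c["cx"]+c["fx"]*x[0]/x[2],c["cy"]+c["fy"]*x[1]/x[2]])
    T=c["T_tool_cam"];_,R,p=P; x=T[:3,:3].T@(R.T@(np.array(X)-p)-T[:3,3])
    r=np.hypot(x[0],x[1]);th=np.arctan2(r,x[2]); return np.array([c["cx"]+c["fx"]*th*x[0]/r,c["cy"]+c["fy"]*th*x[1]/r])
def yaw(): 
    o,R,p=pose(); return np.arctan2(R[1,0],R[0,0])
def goto(x,y,z=None,ya=None):
    """shift in tool axes (units) now, and turn"""
    o,R,p=pose(); d=R.T@(np.array([x,y,p[2] if z is None else z])-p)/.025
    t=None if ya is None else -(ya-np.arctan2(R[1,0],R[0,0]))
    print("d units",np.round(d,2),"turn",t,"|p",np.round(p,4),"yaw",round(np.arctan2(R[1,0],R[0,0]),4))
E
python3 - <<'E'
from h import *
im={}
for n in("top","scene"):
    im[n]=ctrl.get_image(n)
    for q in("cap_a","vessel_1","dock","vessel_1_plate","wrench","wash_bottle"):
        for d in ctrl.mark_of(n,q):
            z=.094 if "plate" in q else (.006 if "vessel" in q else 0)
            print(n,q,np.round(d["pixel"]).tolist(),round(d["confidence"],2),np.round(unp(n,d["pixel"],z),3))
a=im["top"][150:260,255:355];b=im["top"][215:320,320:480];s=im["scene"][185:250,230:330]
cv2.imwrite("pics/crop1.png",np.hstack([cv2.resize(a,(400,440),interpolation=3)[:,:,::-1],cv2.resize(s,(400,440),interpolation=3)[:,:,::-1]]))
E
```

```text
top cap_a [335.0, 269.0] 0.97 [ 0.39  -0.132  0.   ]
top cap_a [417.0, 288.0] 0.95 [ 0.339 -0.348  0.   ]
top cap_a [378.0, 293.0] 0.82 [ 0.328 -0.244  0.   ]
top cap_a [380.0, 255.0] 0.78 [ 0.428 -0.252  0.   ]
top cap_a [201.0, 253.0] 0.77 [0.428 0.229 0.   ]
top cap_a [430.0, 242.0] 0.59 [ 0.462 -0.387  0.   ]
top cap_a [279.0, 126.0] 0.3 [0.782 0.023 0.   ]
top vessel_1 [175.0, 148.0] 0.87 [0.714 0.307 0.006]
top vessel_1 [391.0, 151.0] 0.85 [ 0.711 -0.287  0.006]
top vessel_1 [305.0, 201.0] 0.67 [ 0.57  -0.052  0.006]
top vessel_1_plate [400.0, 143.0] 0.78 [ 0.71  -0.288  0.094]
top vessel_1_plate [308.0, 203.0] 0.38 [ 0.554 -0.054  0.094]
top wrench [282.0, 263.0] 0.74 [0.403 0.012 0.   ]
top wash_bottle [458.0, 188.0] 0.87 [ 0.61  -0.467  0.   ]
scene cap_a [358.0, 249.0] 0.94 [0.427 0.234 0.   ]
scene cap_a [225.0, 173.0] 0.9 [ 0.458 -0.386  0.   ]
scene cap_a [255.0, 186.0] 0.76 [ 0.43  -0.245  0.   ]
scene cap_a [285.0, 194.0] 0.65 [ 0.388 -0.129  0.   ]
scene cap_a [254.0, 166.0] 0.6 [ 0.349 -0.343  0.   ]
scene cap_a [276.0, 172.0] 0.55 [ 0.312 -0.256  0.   ]
scene vessel_1 [316.0, 314.0] 0.81 [0.716 0.311 0.006]
scene vessel_1 [266.0, 225.0] 0.59 [ 0.561 -0.05   0.006]
scene vessel_1 [185.0, 215.0] 0.58 [ 0.722 -0.286  0.006]
scene dock [263.0, 228.0] 0.65 [ 0.573 -0.051  0.   ]
scene vessel_1_plate [181.0, 197.0] 0.88 [ 0.73  -0.276  0.094]
scene wrench [264.0, 209.0] 0.44 [ 0.501 -0.123  0.   ]
scene wash_bottle [184.0, 184.0] 0.75 [ 0.613 -0.441  0.   ]
```

View pics/crop1.png

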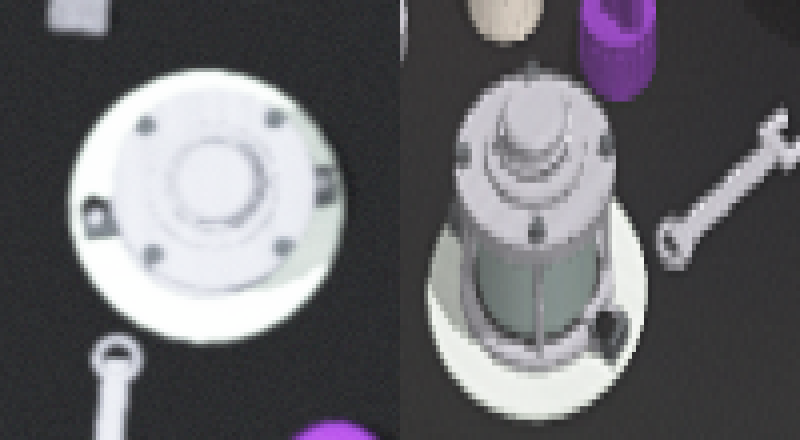

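The dark thing in the crops, at (282,234) in the scene and (279,203) in the top view, could be the knob or a clamp block, so I need a closer view. I'll move over to the near cap and use the wrist camera.

>>> carry_out:
  moves:
    - {"x":0.73,"y":-0.57}
    - {"x":0.73,"y":-0.57}
    - {"x":0.73,"y":-0.57}
    - {"x":0.73,"y":-0.57}
    - {"x":0.73,"y":-0.57}
    - {"x":0.73,"y":-0.57}
    - {"x":0.73,"y":-0.57}
    - {"x":0.73,"y":-0.57}
  grip: 50

```text
validation failed for argument at $.mo...
```

>>> carry_out:
  moves:
    - {"x":0.73,"y":-0.57}
    - {"x":0.73,"y":-0.57}
    - {"x":0.73,"y":-0.57}
    - {"x":0.73,"y":-0.57}
    - {"x":0.73,"y":-0.57}
    - {"x":0.73,"y":-0.57}
    - {"x":0.73,"y":-0.57}
    - {"x":0.73,"y":-0.57}

```text
validation failed for argument at $.mo...
```

```bash
cat > w.py <<'E'
from h import *
import sys
P=pose(); im=ctrl.get_image("wrist"); n=sys.argv[1]
cv2.imwrite(f"pics/{n}.png",cv2.resize(im,(784,588),interpolation=3)[:,:,::-1]); np.savez(f"{n}.npz",im=im,R=P[1],p=P[2])
for q,z in(("cap_a",0),("vessel_1_plate",.1),("dock",0)):
    for d in ctrl.mark_of("wrist",q): print(q,np.round(d["pixel"]).tolist(),round(d["confidence"],2),np.round(unp("wrist",d["pixel"],z,P),4))
print(P[0]["t"],P[2],yaw())
E
python3 w.py w1
```

```text
cap_a [140.0, 42.0] 0.76 [ 0.341 -0.355  0.   ]
cap_a [72.0, 43.0] 0.72 [ 0.3154 -0.2529  0.    ]
1.1 [ 0.24556268 -0.57472487  0.23129616] 0.4038151389428362
```

View pics/w1.png

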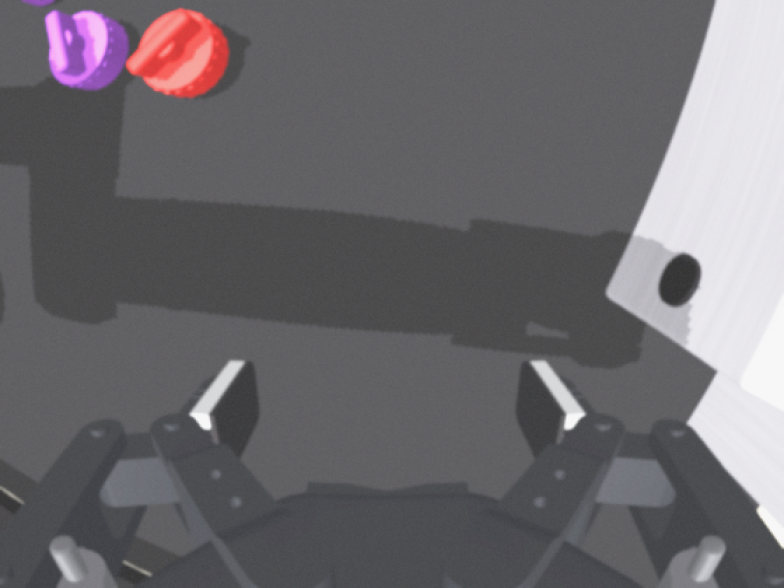

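The arm is still at its start pose; the picture shows only the purple cap (87,50) and red cap (180,55). The rows need all four numbers, so I'll resend them.

>>> carry_out:
  moves:
    - {"x":0.73,"y":-0.57,"z":0,"turn":0}
    - {"x":0.73,"y":-0.57,"z":0,"turn":0}
    - {"x":0.73,"y":-0.57,"z":0,"turn":0}
    - {"x":0.73,"y":-0.57,"z":0,"turn":0}
    - {"x":0.73,"y":-0.57,"z":0,"turn":0}
    - {"x":0.73,"y":-0.57,"z":0,"turn":0}
    - {"x":0.73,"y":-0.57,"z":0,"turn":0}
    - {"x":0.73,"y":-0.57,"z":0,"turn":0}
  grip: 50

```text
t: 2.1
tool_pos: [0.3354, -0.4117, 0.2314]
tool_rot: [3.078, 0.63, 0.0]
contact_force: [0.8, -0.9, -0.0]
opening: 0.0501
grip_force: 0.0
```

>>> carry_out:
  moves:
    - {"x":0.73,"y":-0.57,"z":0,"turn":0}
    - {"x":0.73,"y":-0.57,"z":0,"turn":0}
    - {"x":0.73,"y":-0.57,"z":0,"turn":0}
    - {"x":0.73,"y":-0.57,"z":0,"turn":0}
    - {"x":0.73,"y":-0.57,"z":0,"turn":0}
    - {"x":0.73,"y":-0.57,"z":0,"turn":0}
    - {"x":0.73,"y":-0.57,"z":0,"turn":0}
    - {"x":0.73,"y":-0.57,"z":0,"turn":0}

```text
t: 2.9
tool_pos: [0.4249, -0.2495, 0.2315]
tool_rot: [3.077, 0.63, 0.0]
contact_force: [0.1, -0.2, -0.2]
opening: 0.0499
grip_force: 0.0
```

```bash
python3 w.py w2
```

```text
cap_a [242.0, 261.0] 0.96 [ 0.3131 -0.2493  0.    ]
cap_a [325.0, 269.0] 0.96 [ 0.3439 -0.3524  0.    ]
cap_a [394.0, 199.0] 0.75 [ 0.4613 -0.3917 -0.    ]
cap_a [278.0, 179.0] 0.73 [ 0.4268 -0.2505  0.    ]
cap_a [176.0, 168.0] 0.59 [ 0.3924 -0.1319  0.    ]
2.9 [ 0.42488505 -0.24947237  0.23147566] 0.40486685072358186
```

View pics/w2.png

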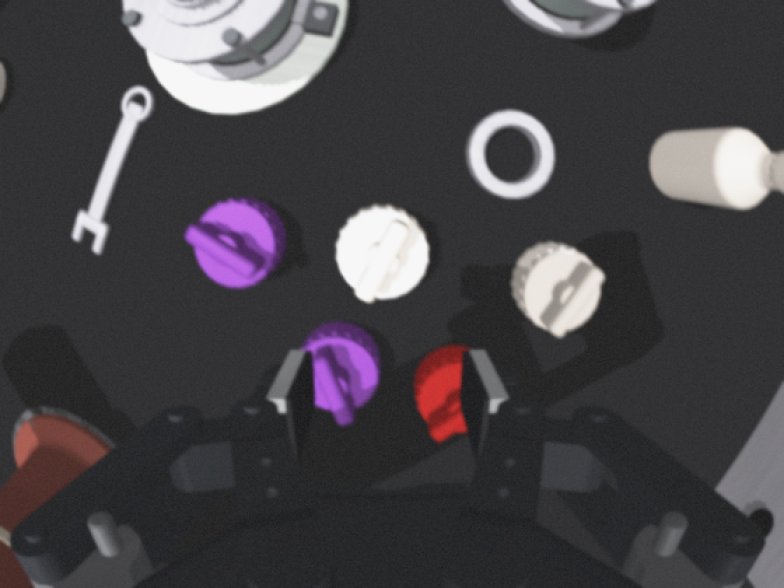

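The wrist picture shows the target cap at (383,253), its wing running from (366,298) to (405,225). The second cap is at (557,288), with its wing from (560,333) to (600,275).

```bash
cat > wing.py <<'E'
from h import *
def wing(n,cx,cy,h=.07):
    """fit the wing's side outlines: unproject picture patch on plane z=h, rectified, save"""
    D=np.load(n+".npz"); P=(None,D["R"],D["p"]); N=240; s=.1/N
    g=(np.arange(N)-N/2)*s
    mp=np.array([[proj("wrist",[cx+(-r),cy-(c),h],P) for c in g] for r in g],np.float32)
    return cv2.remap(D["im"],mp[...,0],mp[...,1],cv2.INTER_CUBIC)
E
python3 - <<'E'
from wing import *
a=wing("w2",.4268,-.2505);b=wing("w2",.4613,-.390)
o=np.hstack([a,b]); cv2.imwrite("pics/rect.png",cv2.resize(o,(800,400))[:,:,::-1])
D=np.load("w2.npz");P=(None,D["R"],D["p"])
for e in([(366,298),(405,225)],[(560,333),(600,275)]):
    A,B=[unp("wrist",np.array(x)/1.4,.07,P)[:2] for x in e]
    print((A+B)/2,np.linalg.norm(A-B),np.degrees(np.arctan2(*(B-A)[::-1])))
E
```

```text
[ 0.42961522 -0.24585976] 0.05753531556511015 -4.480136321750137
[ 0.45864297 -0.39130653] 0.05299627714876169 -8.740498785004101
```

View pics/rect.png

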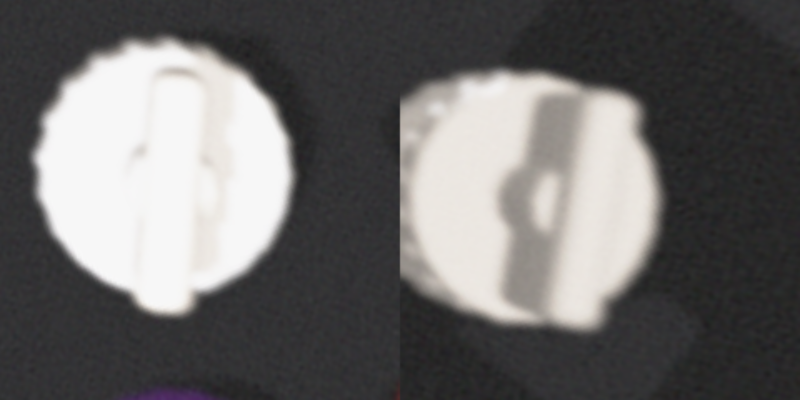

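>>> carry_out:
  moves:
    - {"x":0.2,"y":-0.17,"z":0,"turn":-0.15}
    - {"x":0,"y":0,"z":0.3,"turn":-0.15}
    - {"x":0,"y":0,"z":0.3,"turn":-0.15}
    - {"x":0,"y":0,"z":0.3,"turn":-0.15}
    - {"x":0,"y":0,"z":0.3,"turn":-0.15}
    - {"x":0,"y":0,"z":0.3,"turn":-0.15}
    - {"x":0,"y":0,"z":0.3,"turn":-0.15}
    - {"x":0,"y":0,"z":0.3,"turn":-0.15}

```text
t: 3.9
tool_pos: [0.4269, -0.2455, 0.1785]
tool_rot: [2.179, 2.263, -0.001]
contact_force: [0.6, -0.2, 0.3]
opening: 0.0501
grip_force: 0.0
```

>>> carry_out:
  moves:
    - {"x":0,"y":0,"z":0.3,"turn":-0.15}
    - {"x":0,"y":0,"z":0.3,"turn":-0.15}
    - {"x":0,"y":0,"z":0.3,"turn":-0.15}
    - {"x":0,"y":0,"z":0.3,"turn":-0.15}
    - {"x":0,"y":0,"z":0.3,"turn":-0.15}
    - {"x":0,"y":0,"z":0.3,"turn":-0.15}
    - {"x":0,"y":0,"z":0.3,"turn":-0.15}
    - {"x":0,"y":0,"z":0.3,"turn":-0.15}

```text
t: 4.7
tool_pos: [0.4269, -0.2455, 0.1185]
tool_rot: [-0.521, -3.098, 0.001]
contact_force: [-0.2, 0.8, -0.2]
opening: 0.0503
grip_force: 0.0
```

```bash
cat > cen.py <<'E'
from wing import *
import sys
# centre of white skirt (z=.038) near guess, from the wrist camera
n,cx,cy,h=sys.argv[1],*map(float,sys.argv[2:5])
P=pose();im=ctrl.get_image("wrist");np.savez(n+".npz",im=im,R=P[1],p=P[2])
a=wing(n,cx,cy,h); m=((a.min(2)>105)*255).astype(np.uint8)
cs,_=cv2.findContours(m,cv2.RETR_EXTERNAL,cv2.CHAIN_APPROX_NONE)
c=max(cs,key=cv2.contourArea);(u,v),r=cv2.minEnclosingCircle(c);M=cv2.moments(c)
print("circle",cx-(v-120)*.1/240,cy-(u-120)*.1/240,r*.1/240)
cv2.imwrite(f"pics/{n}r.png",a[:,:,::-1]); goto(.428,-.2435,.042,3.079)
E
python3 cen.py w3 .428 -.2435 .038
```

```text
circle 0.4302127024332682 -0.24385282135009764 0.042137451171875
d units [-0.06  0.08  3.  ] turn -0.26681046503047723 |p [ 0.4262 -0.245   0.1171] yaw 2.8122
```

View pics/w3r.png

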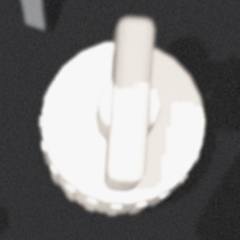

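The patch shows the cap centred at (.428, -.2445) with its wing at about -3.5°. I'll descend and grip.

>>> carry_out:
  moves:
    - {"x":0,"y":0,"z":0.3,"turn":-0.135}
    - {"x":0,"y":0,"z":0.4,"turn":-0.135}
    - {"x":-0.05,"y":0.02,"z":0.6,"turn":0}
    - {"x":0,"y":0,"z":0.6,"turn":0}
    - {"x":0,"y":0,"z":0.6,"turn":0}
    - {"x":0,"y":0,"z":0.5,"turn":0}
    - {"x":0,"y":0,"z":0,"turn":0}
    - {"x":0,"y":0,"z":0,"turn":0}

```text
t: 5.55
tool_pos: [0.4285, -0.244, 0.0434]
tool_rot: [-0.108, -3.139, -0.001]
contact_force: [0.1, -0.4, 0.3]
opening: 0.0499
grip_force: 0.0
```

>>> carry_out:
  moves:
    - {"x":0,"y":0,"z":0,"turn":0}
    - {"x":0,"y":0,"z":0,"turn":0}
    - {"x":0,"y":0,"z":0,"turn":0}
    - {"x":0,"y":0,"z":0,"turn":0}
    - {"x":0,"y":0,"z":0,"turn":0}
    - {"x":0,"y":0,"z":-0.5,"turn":0}
    - {"x":0,"y":0,"z":-1,"turn":0}
    - {"x":0,"y":0,"z":-1,"turn":0}
  grip: 5
  newtons: 60

```text
t: 6.35
tool_pos: [0.4279, -0.2433, 0.1066]
tool_rot: [-0.106, -3.138, -0.003]
contact_force: [0.7, -0.4, -0.7]
opening: 0.0129
grip_force: 61.5
```

>>> carry_out:
  moves:
    - {"x":-0.1,"y":0.8,"z":-1,"turn":0}
    - {"x":-0.1,"y":0.9,"z":-1,"turn":0}
    - {"x":-0.1,"y":0.95,"z":-1,"turn":0}
    - {"x":-0.1,"y":0.95,"z":-0.8,"turn":0}
    - {"x":-0.1,"y":0.95,"z":-0.4,"turn":0}
    - {"x":-0.1,"y":0.95,"z":0,"turn":0}
    - {"x":-0.1,"y":0.95,"z":0,"turn":0}
    - {"x":-0.1,"y":0.9,"z":0,"turn":0}

```text
t: 7.15
tool_pos: [0.4607, -0.0608, 0.2116]
tool_rot: [-0.106, -3.14, -0.0]
contact_force: [-0.3, -0.4, -0.5]
opening: 0.0129
grip_force: 61.7
```

```bash
python3 w.py w4
```

```text
cap_a [37.0, 205.0] 0.97 [ 0.4625 -0.3923  0.    ]
cap_a [501.0, 155.0] 0.96 [ 0.4371  0.2337 -0.    ]
cap_a [277.0, 230.0] 0.9 [ 0.5152 -0.0627  0.    ]
cap_a [49.0, 110.0] 0.85 [ 0.3394 -0.3437  0.    ]
cap_a [204.0, 122.0] 0.74 [ 0.387  -0.1344  0.    ]
cap_a [106.0, 83.0] 0.6 [ 0.3235 -0.2515  0.    ]
vessel_1_plate [92.0, 258.0] 0.31 [ 0.5001 -0.2412  0.1   ]
7.15 [ 0.46071228 -0.06078907  0.21162896] 3.074958787462521
```

View pics/w4.png

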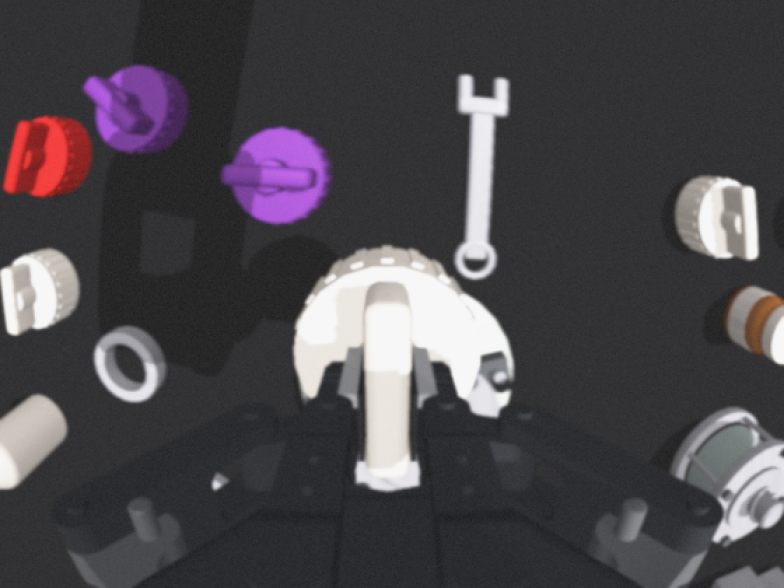

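The held cap hides the dock. To its right a clamp block with a black knob shows at about (495,375). I'll compute positions from this picture and the earlier ones.

```bash
python3 - <<'E'
from h import *
D=np.load("w4.npz");P=(None,D["R"],D["p"])
for z in(.02,.03):
    print(z,"w4 knob",unp("wrist",np.array([500,377])/1.4,z,P)[:2],"block",unp("wrist",np.array([490,368])/1.4,z,P)[:2])
    print("top L",unp("top",(279.5,204),z)[:2],"R",unp("top",(336,196),z)[:2],"scene knob",unp("scene",(282,234.5),z)[:2],"sceneL",unp("scene",(243,217),z)[:2])
im=cv2.imread("pics/top0.png")
# bright dock disc ellipse & neck disc
x0,y0=255,150
# dock disc centre: crop extents 68..347, 68..343
print("dock",unp("top",(x0+207.5/4,y0+205.5/4),.006)); print("neck",[unp("top",(x0+u/4,y0+180/4),.1265) for u in(176,212,250)])
# flange top 130mm crop extents 112..318
print("flange",unp("top",(x0+215/4,y0+186/4),.09))
# scene neck top: crop (538,122) half-width ; 
print("scene neck",unp("scene",(230+138/4,185+112/6.77),.1265))
# w2 right clamp at (320,12)
E=np.load("w2.npz");Q=(None,E["R"],E["p"]);print("w2 R block",unp("wrist",np.array([320,15])/1.4,.028,Q))
c=D["im"][225:320,310:380];cv2.imwrite("pics/a.png",cv2.resize(c,(420,570),interpolation=3)[:,:,::-1])
b=cv2.imread("pics/scene0.png")[185:255,230:330];b=cv2.resize(b,(800,560),interpolation=cv2.INTER_LANCZOS4)
E2=np.load("w2.npz")["im"][0:80,80:260]
cv2.imwrite("pics/mix.png",np.hstack([cv2.resize(c,(300,407),interpolation=3)[:,:,::-1],cv2.resize(E2,(500,407),interpolation=3)[:,:,::-1]]))
E
```

```text
0.02 w4 knob [0.56405772 0.02699192] block [0.55491628 0.01823548]
top L [0.55975766 0.01826337] R [ 0.58253987 -0.1327891 ] scene knob [0.56582983 0.03010313] sceneL [ 0.59739247 -0.12416011]
0.03 w4 knob [0.55897039 0.02452385] block [0.55010219 0.01602914]
top L [0.55844341 0.0181211 ] R [ 0.58103361 -0.13165826] scene knob [0.57352019 0.03762385] sceneL [ 0.60476503 -0.11508613]
dock [ 0.56934222 -0.05555984  0.006     ]
neck [array([ 0.56827428, -0.03061094,  0.1265    ]), array([ 0.56844166, -0.05255243,  0.1265    ]), array([ 0.56861826, -0.07570351,  0.1265    ])]
flange [ 0.57019755 -0.05627147  0.09      ]
scene neck [ 0.57848526 -0.03559642  0.1265    ]
w2 R block [ 0.58162611 -0.12737386  0.028     ]
```

View pics/mix.png

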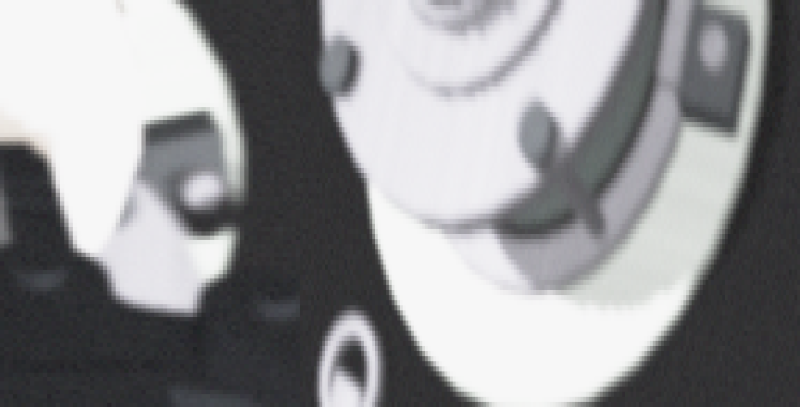

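The left crop shows a block at (180,150) with a disc and a black part at (205,195); the right crop shows the far block and no nipple on that side. I'll move past the vessel so the wrist camera looks straight down on it.

>>> carry_out:
  moves:
    - {"x":-0.95,"y":0.06,"z":0,"turn":0}
    - {"x":-0.95,"y":0.06,"z":0,"turn":0}
    - {"x":-0.95,"y":0.06,"z":0,"turn":0}
    - {"x":-0.95,"y":0.06,"z":0,"turn":0}
    - {"x":-0.95,"y":0.06,"z":0,"turn":0}
    - {"x":-0.95,"y":0.06,"z":0,"turn":0}
    - {"x":-0.95,"y":0.06,"z":0,"turn":0}
    - {"x":-0.95,"y":0.06,"z":0,"turn":0}

```text
t: 8.15
tool_pos: [0.6521, -0.0645, 0.211]
tool_rot: [-0.109, -3.139, 0.0]
contact_force: [-1.1, -0.3, -0.7]
opening: 0.0129
grip_force: 61.6
```

```bash
python3 w.py w5; python3 - <<'E'
from h import *
D=np.load("w5.npz");P=(None,D["R"],D["p"]);N=600;s=.24/N
g=(np.arange(N)-N/2)*s
def rect(h,N,s):
    g=(np.arange(N)-N/2)*s
    mp=np.array([[proj("wrist",[.568-r,-.055-c,h],P) for c in g] for r in g],np.float32)
    return cv2.remap(D["im"],mp[...,0],mp[...,1],cv2.INTER_CUBIC)
a=rect(.025,480,.5e-3);b=rect(.1265,320,.25e-3)
b=np.pad(b,((0,160),(0,0),(0,0)))
cv2.imwrite("pics/r5.png",np.hstack([a,b])[:,:,::-1])
E
```

```text
cap_a [492.0, 11.0] 0.93 [0.4378 0.2272 0.    ]
cap_a [23.0, 64.0] 0.89 [ 0.4567 -0.3923  0.    ]
cap_a [281.0, 234.0] 0.74 [ 0.7119 -0.063  -0.    ]
8.15 [ 0.65210123 -0.06447411  0.21096124] 3.072696644746675
```

View pics/r5.png

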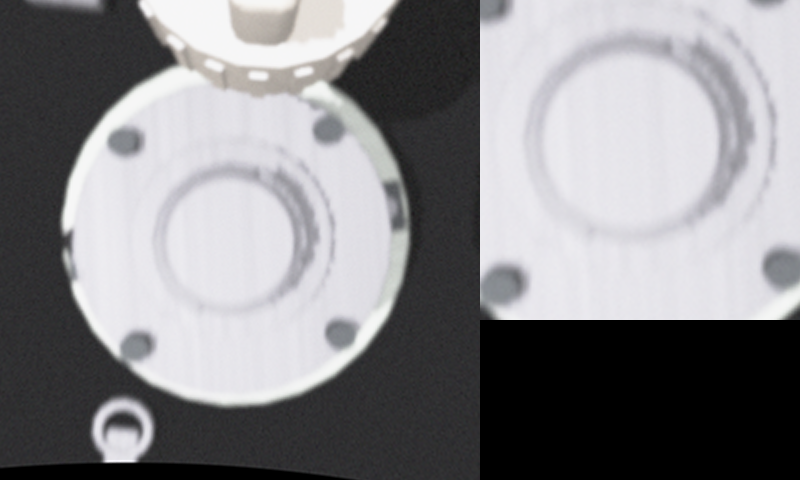

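This is the tenth and last picture. It shows the neck and bolt-circle centre, which works out to about (.5727, -.0533). The black knob is at (67,240), and together with the bolt square it puts the nipple at 93.2°. I'll go over the neck with the wing 85° anticlockwise of that, so tool yaw 178.2°.

>>> carry_out:
  moves:
    - {"x":0.6,"y":0.05,"z":0,"turn":-0.037}
    - {"x":0.65,"y":0.05,"z":0,"turn":0}
    - {"x":0.65,"y":0.05,"z":0,"turn":0}
    - {"x":0.65,"y":0.04,"z":0,"turn":0}
    - {"x":0.65,"y":0.04,"z":0.3,"turn":0}
    - {"x":0,"y":0,"z":0.5,"turn":0}
    - {"x":0,"y":0,"z":0.5,"turn":0}
    - {"x":0,"y":0,"z":0.3,"turn":0}

```text
t: 9.15
tool_pos: [0.5711, -0.0543, 0.1693]
tool_rot: [-0.049, -3.139, -0.001]
contact_force: [-0.0, -0.0, -0.3]
opening: 0.0129
grip_force: 61.6
```

```bash
python3 -c "
from h import *
goto(.5727,-.0533,.150,3.110)"
```

```text
d units [-0.07  0.04  0.77] turn 0.0004051338724773146 |p [ 0.5711 -0.0543  0.1693] yaw 3.1104
```

>>> carry_out:
  moves:
    - {"x":-0.06,"y":0.04,"z":0.1,"turn":0}
    - {"x":0,"y":0,"z":0.12,"turn":0}
    - {"x":0,"y":0,"z":0.12,"turn":0}
    - {"x":0,"y":0,"z":0.12,"turn":0}
    - {"x":0,"y":0,"z":0.06,"turn":0}
    - {"x":0,"y":0,"z":0.06,"turn":0}
    - {"x":0,"y":0,"z":0,"turn":0}
    - {"x":0,"y":0,"z":0,"turn":0}

```text
t: 9.95
tool_pos: [0.5741, -0.0534, 0.1605]
tool_rot: [0.048, 3.14, -0.001]
contact_force: [-6.2, 0.6, 11.7]
opening: 0.0128
grip_force: 63.5
```

>>> carry_out:
  moves:
    - {"x":0.04,"y":0,"z":0,"turn":0}
    - {"x":0.04,"y":0,"z":0,"turn":0}
    - {"x":0.04,"y":0,"z":0.04,"turn":0}
    - {"x":0,"y":0,"z":0.04,"turn":0}
    - {"x":0,"y":0.04,"z":0,"turn":0}
    - {"x":0,"y":-0.08,"z":0,"turn":0}
    - {"x":0,"y":0.04,"z":0,"turn":0}
    - {"x":0,"y":0,"z":0,"turn":0}

```text
t: 10.75
tool_pos: [0.5737, -0.0534, 0.1606]
tool_rot: [0.048, 3.132, -0.001]
contact_force: [-0.4, -0.0, 12.6]
opening: 0.0131
grip_force: 63.8
```

>>> carry_out:
  moves:
    - {"x":0,"y":0,"z":0.03,"turn":0.12}
    - {"x":0,"y":0,"z":0,"turn":0.12}
    - {"x":0,"y":0,"z":0.03,"turn":0.12}
    - {"x":0,"y":0,"z":0,"turn":0.12}
    - {"x":0,"y":0,"z":0.03,"turn":0.12}
    - {"x":0,"y":0,"z":0,"turn":0.12}
    - {"x":0,"y":0,"z":0,"turn":0.12}
    - {"x":0,"y":0,"z":0,"turn":0}

```text
t: 11.55
tool_pos: [0.5747, -0.055, 0.1606]
tool_rot: [1.323, 2.836, 0.001]
contact_force: [-0.8, -2.1, 19.4]
opening: 0.0127
grip_force: 64.7
```

```bash
python3 -c "
from h import *
o=pose()[0];print(o['contact_force'],o['wrist_torque']);goto(.428,-.2435,.25,3.079)"
```

```text
[-0.75758582 -2.06099959 19.35571438] [-0.16996031  0.64538087 -0.08342481]
d units [-2.05 -9.32 -3.61] turn -0.8103933807464361 |p [ 0.5747 -0.055   0.1606] yaw 2.2686
```

It stops 18 mm up and doesn't sink when turned, so this cap is too small. I'll take it back to where it stood.

>>> carry_out:
  moves:
    - {"x":0,"y":0,"z":-0.7,"turn":-0.135}
    - {"x":0,"y":0,"z":-0.8,"turn":-0.135}
    - {"x":0,"y":0,"z":-0.8,"turn":-0.135}
    - {"x":0,"y":0,"z":0,"turn":-0.135}
    - {"x":0,"y":0,"z":0,"turn":-0.135}
    - {"x":0,"y":0,"z":0,"turn":-0.135}
    - {"x":0.6,"y":-0.9,"z":0,"turn":0}
    - {"x":0.6,"y":-0.9,"z":0,"turn":0}

```text
t: 12.35
tool_pos: [0.5376, -0.0964, 0.2102]
tool_rot: [0.093, 3.14, -0.0]
contact_force: [-0.4, -1.1, -1.5]
opening: 0.0128
grip_force: 61.6
```

>>> carry_out:
  moves:
    - {"x":0.6,"y":-0.87,"z":0,"turn":0}
    - {"x":0.6,"y":-0.87,"z":0,"turn":0}
    - {"x":0.6,"y":-0.87,"z":0,"turn":0}
    - {"x":0.6,"y":-0.87,"z":0,"turn":0}
    - {"x":0.6,"y":-0.87,"z":0,"turn":0}
    - {"x":0.6,"y":-0.87,"z":0.5,"turn":0}
    - {"x":0.6,"y":-0.87,"z":0.9,"turn":0}
    - {"x":0,"y":0,"z":0.9,"turn":0}

```text
t: 13.15
tool_pos: [0.4227, -0.2442, 0.1529]
tool_rot: [0.1, 3.138, -0.004]
contact_force: [0.8, 0.9, -0.8]
opening: 0.013
grip_force: 61.7
```

```bash
python3 -c "
from h import *
goto(.428,-.2435,.0435,3.079)"
```

```text
d units [-0.2   0.05  4.38] turn -0.0014163671008260437 |p [ 0.4227 -0.2442  0.1529] yaw 3.0776
```

>>> carry_out:
  moves:
    - {"x":0,"y":0,"z":0.8,"turn":0}
    - {"x":0,"y":0,"z":0.8,"turn":0}
    - {"x":0,"y":0,"z":0.8,"turn":0}
    - {"x":0,"y":0,"z":0.8,"turn":0}
    - {"x":0,"y":0,"z":0.6,"turn":0}
    - {"x":0,"y":0,"z":0.4,"turn":0}
    - {"x":0,"y":0,"z":0.16,"turn":0}
    - {"x":0,"y":0,"z":0,"turn":0}

```text
t: 13.95
tool_pos: [0.4242, -0.2424, 0.0447]
tool_rot: [0.095, 3.139, -0.001]
contact_force: [-0.7, 0.3, 1.3]
opening: 0.0131
grip_force: 62.0
```

>>> carry_out:
  moves:
    - {"x":0,"y":0,"z":0,"turn":0}
    - {"x":0,"y":0,"z":0,"turn":0}
    - {"x":0,"y":0,"z":0,"turn":0}
    - {"x":0,"y":0,"z":-0.5,"turn":0}
    - {"x":0,"y":0,"z":-0.8,"turn":0}
    - {"x":0,"y":0,"z":-0.8,"turn":0}
    - {"x":0,"y":0,"z":-0.8,"turn":0}
    - {"x":0,"y":-0.5,"z":0,"turn":0}
  grip: 50

```text
t: 14.75
tool_pos: [0.4249, -0.2555, 0.1203]
tool_rot: [0.093, 3.134, -0.007]
contact_force: [0.2, 0.4, 0.8]
opening: 0.05
grip_force: 0.0
```

```bash
python3 -c "
from h import *
goto(.459,-.3886,.0435,3.0037)"
```

```text
d units [-1.66 -5.22  3.1 ] turn 0.07876746155472025 |p [ 0.4249 -0.2555  0.1203] yaw 3.0825
```

>>> carry_out:
  moves:
    - {"x":-0.24,"y":-0.75,"z":0,"turn":0.04}
    - {"x":-0.24,"y":-0.75,"z":0,"turn":0.04}
    - {"x":-0.24,"y":-0.75,"z":0,"turn":0}
    - {"x":-0.24,"y":-0.75,"z":0,"turn":0}
    - {"x":-0.24,"y":-0.75,"z":0,"turn":0}
    - {"x":-0.24,"y":-0.75,"z":0,"turn":0}
    - {"x":-0.24,"y":-0.72,"z":0,"turn":0}
    - {"x":0,"y":0,"z":0,"turn":0}

```text
t: 15.55
tool_pos: [0.4481, -0.3912, 0.1156]
tool_rot: [-0.224, -3.133, 0.001]
contact_force: [-0.4, 1.4, -0.2]
opening: 0.0503
grip_force: 0.0
```

```bash
sed -i '$d' cen.py; cat >> cen.py <<'E'
# skirt top circle by Hough; wing angle by dominant long edges in patch at z=.07
def meas(n,cx,cy):
    a=cv2.cvtColor(wing(n,cx,cy,.038),cv2.COLOR_RGB2GRAY)
    H=cv2.HoughCircles(a,cv2.HOUGH_GRADIENT,1.5,30,param1=120,param2=15,minRadius=78,maxRadius=85)
    if H is not None:
        for u,v,r in H[0][:3]: print("skirt",np.round([cx-(v-120)/2400,cy-(u-120)/2400,r/2.4],4))
    b=cv2.cvtColor(wing(n,cx,cy,.07),cv2.COLOR_RGB2GRAY)
    L=cv2.createLineSegmentDetector().detect(b)[0][:,0]
    for u0,v0,u1,v1 in L:
        l=np.hypot(u1-u0,v1-v0)/2.4
        if l>22: print("seg len %.0f mm angle %.1f mid x %.4f y %.4f"%(l,(np.degrees(np.arctan2(-(u1-u0),-(v1-v0)))+90)%180-90,cx-((v0+v1)/2-120)/2400,cy-((u0+u1)/2-120)/2400))
meas(n,cx,cy)
goto(cx,cy,.0435)
E
python3 cen.py w6 .459 -.3886 .038
```

```text
circle 0.4610221010843913 -0.39008507754007976 0.04416750272115071
skirt [ 0.4581 -0.3895 33.6875]
seg len 27 mm angle 17.8 mid x 0.4772 y -0.3519
seg len 28 mm angle 20.6 mid x 0.4785 y -0.3435
seg len 24 mm angle -10.5 mid x 0.4595 y -0.3975
seg len 23 mm angle -10.5 mid x 0.4611 y -0.3961
d units [-0.43  0.11  2.88] turn None |p [ 0.4479 -0.3899  0.1154] yaw 2.9993
```

>>> carry_out:
  moves:
    - {"x":-0.22,"y":0.06,"z":0,"turn":0.02}
    - {"x":-0.2,"y":0,"z":0.3,"turn":0}
    - {"x":0,"y":0,"z":0.5,"turn":0}
    - {"x":0,"y":0,"z":0.7,"turn":0}
    - {"x":0,"y":0,"z":0.7,"turn":0}
    - {"x":0,"y":0,"z":0.6,"turn":0}
    - {"x":0,"y":0,"z":0.05,"turn":0}
    - {"x":0,"y":0,"z":0,"turn":0}

```text
t: 16.4
tool_pos: [0.4587, -0.3885, 0.044]
tool_rot: [-0.252, -3.13, -0.002]
contact_force: [0.0, -0.9, 0.5]
opening: 0.0501
grip_force: 0.0
```

>>> carry_out:
  moves:
    - {"x":0,"y":0,"z":0,"turn":0}
    - {"x":0,"y":0,"z":0,"turn":0}
    - {"x":0,"y":0,"z":0,"turn":0}
    - {"x":0,"y":0,"z":0,"turn":0}
    - {"x":0,"y":0,"z":0,"turn":0}
    - {"x":0,"y":0,"z":-0.5,"turn":0}
    - {"x":0,"y":0,"z":-1,"turn":0}
    - {"x":0,"y":0,"z":-1,"turn":0}
  grip: 5

```text
t: 17.2
tool_pos: [0.4581, -0.388, 0.1071]
tool_rot: [-0.252, -3.129, -0.003]
contact_force: [0.0, 0.0, -1.4]
opening: 0.0125
grip_force: 60.6
```

```bash
python3 -c "
from h import *
goto(.5733,-.0533,.211,3.110)"
```

```text
d units [-2.39 13.96 -4.13] turn -0.12917052168347576 |p [ 0.4581 -0.388   0.1071] yaw 2.9808
```

>>> carry_out:
  moves:
    - {"x":0,"y":0,"z":-1,"turn":-0.129}
    - {"x":0,"y":0.9,"z":-1,"turn":0}
    - {"x":-0.2,"y":0.9,"z":-1,"turn":0}
    - {"x":-0.2,"y":0.9,"z":-1,"turn":0}
    - {"x":-0.3,"y":0.9,"z":-0.15,"turn":0}
    - {"x":-0.3,"y":0.9,"z":0,"turn":0}
    - {"x":-0.3,"y":0.9,"z":0,"turn":0}
    - {"x":-0.3,"y":0.9,"z":0,"turn":0}

```text
t: 18.0
tool_pos: [0.5037, -0.2315, 0.211]
tool_rot: [-0.05, -3.14, -0.001]
contact_force: [0.2, -0.6, -2.6]
opening: 0.0123
grip_force: 60.7
```

>>> carry_out:
  moves:
    - {"x":-0.33,"y":0.9,"z":0,"turn":0}
    - {"x":-0.33,"y":0.9,"z":0,"turn":0}
    - {"x":-0.33,"y":0.9,"z":0,"turn":0}
    - {"x":-0.33,"y":0.9,"z":0,"turn":0}
    - {"x":-0.33,"y":0.9,"z":0,"turn":0}
    - {"x":-0.33,"y":0.9,"z":0,"turn":0}
    - {"x":-0.3,"y":0.9,"z":0,"turn":0}
    - {"x":-0.3,"y":0.9,"z":0,"turn":0}

```text
t: 18.8
tool_pos: [0.5737, -0.0539, 0.2109]
tool_rot: [-0.05, -3.14, -0.0]
contact_force: [0.4, 0.4, -1.6]
opening: 0.0128
grip_force: 60.7
```

```bash
python3 -c "
from h import *
goto(.5733,-.0533,.170,3.110)"
```

```text
d units [0.02 0.02 1.63] turn -0.00011335852473859376 |p [ 0.5737 -0.0539  0.2109] yaw 3.1099
```

>>> carry_out:
  moves:
    - {"x":0,"y":0,"z":0.6,"turn":0}
    - {"x":0,"y":0,"z":0.6,"turn":0}
    - {"x":0,"y":0,"z":0.4,"turn":0}
    - {"x":0,"y":0,"z":0.3,"turn":0}
    - {"x":0,"y":0,"z":0.2,"turn":0}
    - {"x":0,"y":0,"z":0.2,"turn":0}
    - {"x":0,"y":0,"z":0.1,"turn":0}
    - {"x":0,"y":0,"z":0,"turn":0}

```text
t: 19.6
tool_pos: [0.5735, -0.0544, 0.1505]
tool_rot: [-0.05, -3.139, -0.003]
contact_force: [-4.7, 3.5, -0.2]
opening: 0.0125
grip_force: 60.8
```

>>> carry_out:
  moves:
    - {"x":0.02,"y":0.02,"z":0.06,"turn":0}
    - {"x":0,"y":0,"z":0.06,"turn":0}
    - {"x":0,"y":0,"z":0.06,"turn":0}
    - {"x":0,"y":0,"z":0.06,"turn":0}
    - {"x":0,"y":0,"z":0.06,"turn":0}
    - {"x":0,"y":0,"z":0,"turn":0}
    - {"x":0,"y":0,"z":0,"turn":0}
    - {"x":0,"y":0,"z":0,"turn":0}

```text
t: 20.4
tool_pos: [0.5735, -0.0543, 0.1435]
tool_rot: [-0.05, -3.141, -0.001]
contact_force: [-3.7, 3.7, 0.5]
opening: 0.0129
grip_force: 61.0
```

>>> carry_out:
  moves:
    - {"x":0,"y":0,"z":0.06,"turn":0}
    - {"x":0,"y":0,"z":0.06,"turn":0}
    - {"x":0,"y":0,"z":0.06,"turn":0}
    - {"x":0,"y":0,"z":0.06,"turn":0}
    - {"x":0,"y":0,"z":0,"turn":0}
    - {"x":0,"y":0,"z":0,"turn":0}
    - {"x":0,"y":0,"z":0,"turn":0}
    - {"x":0,"y":0,"z":0,"turn":0}

```text
t: 21.2
tool_pos: [0.5758, -0.0546, 0.142]
tool_rot: [0.049, 3.136, -0.001]
contact_force: [-6.5, 3.9, 13.8]
opening: 0.0126
grip_force: 63.2
```

The cap rests about 3.5 mm above the plate, so it's either the right one or too large. I'll turn it clockwise and see whether it sinks.

>>> carry_out:
  moves:
    - {"x":0.04,"y":0.04,"z":0,"turn":0.1}
    - {"x":0,"y":0,"z":0.01,"turn":0.1}
    - {"x":0,"y":0,"z":0.02,"turn":0.1}
    - {"x":0,"y":0,"z":0.02,"turn":0.1}
    - {"x":0,"y":0,"z":0.02,"turn":0.1}
    - {"x":0,"y":0,"z":0.02,"turn":0.1}
    - {"x":0,"y":0,"z":0.02,"turn":0.1}
    - {"x":0,"y":0,"z":0,"turn":0}

```text
t: 22.0
tool_pos: [0.5748, -0.0549, 0.1403]
tool_rot: [1.124, 2.927, -0.003]
contact_force: [-10.1, 2.8, 18.2]
opening: 0.0128
grip_force: 63.9
```

```bash
python3 -c "
from h import *
o=pose()[0];print(o['contact_force'],o['wrist_torque']);goto(.5737,-.0543,.14,1.627)"
```

```text
[-10.07783467   2.78189314  18.24518459] [-0.11080153  1.71604585 -0.34294383]
d units [ 0.05 -0.01  0.01] turn 0.7814135769094082 |p [ 0.5748 -0.0549  0.1403] yaw 2.4084
```

It has sunk 1.7 mm in 40°, so this is the right cap. I'll keep turning to the end.

>>> carry_out:
  moves:
    - {"x":0.07,"y":-0.04,"z":0.01,"turn":0.11}
    - {"x":0,"y":0,"z":0.02,"turn":0.11}
    - {"x":0,"y":0,"z":0.02,"turn":0.11}
    - {"x":0,"y":0,"z":0.01,"turn":0.11}
    - {"x":0,"y":0,"z":0.01,"turn":0.11}
    - {"x":0,"y":0,"z":0.01,"turn":0.11}
    - {"x":0,"y":0,"z":0,"turn":0.11}
    - {"x":0,"y":0,"z":0,"turn":0}

```text
t: 22.8
tool_pos: [0.5726, -0.0552, 0.1396]
tool_rot: [2.14, 2.291, -0.002]
contact_force: [-14.1, 0.6, 24.3]
opening: 0.0129
grip_force: 65.0
```

```bash
python3 -c "
from h import *
o=pose()[0];print(o['contact_force'],o['wrist_torque'],o['q']);goto(.5737,-.0543,.14,1.627)"
```

```text
[-14.122684     0.59823998  24.31494271] [-0.43334522  2.48586709 -0.14686967] [-0.22303466  0.00608586  1.81766688 -0.00496842  1.31260979 -0.29008699]
d units [ 0.03  0.05 -0.02] turn 0.01209358417594375 |p [ 0.5726 -0.0552  0.1396] yaw 1.6391
```

The turn is finished, but with little torque. I'll do a pull test.

>>> carry_out:
  moves:
    - {"x":0,"y":0,"z":-0.08,"turn":0}
    - {"x":0,"y":0,"z":-0.08,"turn":0}
    - {"x":0,"y":0,"z":-0.08,"turn":0}
    - {"x":0,"y":0,"z":-0.08,"turn":0}
    - {"x":0,"y":0,"z":-0.08,"turn":0}
    - {"x":0,"y":0,"z":0,"turn":0}
    - {"x":0,"y":0,"z":0,"turn":0}
    - {"x":0,"y":0,"z":0,"turn":0}

```text
t: 23.6
tool_pos: [0.5711, -0.0538, 0.1405]
tool_rot: [2.142, 2.295, -0.0]
contact_force: [5.9, -4.4, -9.7]
opening: 0.0128
grip_force: 60.1
```

```bash
python3 -c "
from h import *
o=pose()[0];print(o['contact_force'],o['wrist_torque']);goto(.5737,-.0543,.14,1.627)"
```

```text
[ 5.92791314 -4.4109941  -9.71954309] [-0.78923982 -1.08616117  0.14616069]
d units [-0.03  0.1   0.02] turn 0.012858775558171054 |p [ 0.5711 -0.0538  0.1405] yaw 1.6399
```

The pull is resisted, so the thread is engaged. I'll press lightly and keep turning clockwise until it clamps.

>>> carry_out:
  moves:
    - {"x":0,"y":0.05,"z":0.08,"turn":0}
    - {"x":0,"y":0.04,"z":0.08,"turn":0}
    - {"x":0,"y":0,"z":0.08,"turn":0}
    - {"x":0,"y":0,"z":0.04,"turn":0.03}
    - {"x":0,"y":0,"z":0.02,"turn":0.03}
    - {"x":0,"y":0,"z":0,"turn":0.03}
    - {"x":0,"y":0,"z":0,"turn":0}
    - {"x":0,"y":0,"z":0,"turn":0}

```text
t: 24.4
tool_pos: [0.5728, -0.0542, 0.1397]
tool_rot: [2.242, 2.199, -0.006]
contact_force: [-13.3, -3.3, 18.4]
opening: 0.0126
grip_force: 64.4
```

```bash
cat > s.py <<'E'
from h import *
o=pose()[0];print(np.round(o['contact_force'],1),np.round(o['wrist_torque'],2));goto(.5737,-.0543,.14,1.627)
E
python3 s.py
```

```text
[-13.3  -3.3  18.4] [-1.02  2.22  0.37]
d units [-0.    0.04 -0.01] turn -0.07545703575780438 |p [ 0.5728 -0.0542  0.1397] yaw 1.5515
```

>>> carry_out:
  moves:
    - {"x":0,"y":0.03,"z":-0.06,"turn":0.04}
    - {"x":0,"y":0.02,"z":-0.06,"turn":0.04}
    - {"x":0,"y":0,"z":-0.04,"turn":0.04}
    - {"x":0,"y":0,"z":0,"turn":0.04}
    - {"x":0,"y":0,"z":0,"turn":0}
    - {"x":0,"y":0,"z":0,"turn":0}
    - {"x":0,"y":0,"z":0,"turn":0}
    - {"x":0,"y":0,"z":0,"turn":0}

```text
t: 25.2
tool_pos: [0.5724, -0.0545, 0.1398]
tool_rot: [-2.411, -2.014, 0.011]
contact_force: [-9.3, -5.5, 5.3]
opening: 0.0128
grip_force: 62.9
```

```bash
python3 s.py; python3 - <<'E'
from h import *
# where wing appears in the wrist view: fit of cap in hand + nipple check
P=pose();im=ctrl.get_image("wrist");np.savez("w7.npz",im=im,R=P[1],p=P[2])
for n in("top","scene"):
    im=ctrl.get_image(n);cv2.imwrite(f"pics/{n}7.png",im[:,:,::-1])
for q in("wash_bottle","cap_a"):
    for d in ctrl.mark_of("top",q): print(q,np.round(unp("top",d["pixel"],0),3),round(d["confidence"],2))
E
```

```text
[-9.3 -5.5  5.3] [-1.42  1.42  0.57]
d units [ 0.02  0.05 -0.01] turn -0.2351718344984539 |p [ 0.5724 -0.0545  0.1398] yaw 1.3918
wash_bottle [ 0.611 -0.458  0.   ] 0.85
cap_a [0.426 0.226 0.   ] 0.95
cap_a [ 0.333 -0.25   0.   ] 0.87
cap_a [ 0.344 -0.356  0.   ] 0.83
cap_a [ 0.413 -0.244  0.   ] 0.72
cap_a [ 0.395 -0.134  0.   ] 0.68
cap_a [ 0.595 -0.055  0.   ] 0.5
```

```bash
python3 - <<'E'
from h import *
T=ctrl.calibration("wrist")["T_tool_cam"]
I=(None,np.eye(3),np.zeros(3))
def rect(im,h,N=200,s=.5e-3):
    # plane tool z=h ; rows tool x (+ up), cols tool y
    g=(np.arange(N)-N/2)*s
    mp=np.array([[proj("wrist",[.02-r,c,h],I) for c in g] for r in g],np.float32)
    return cv2.remap(im,mp[...,0],mp[...,1],cv2.INTER_CUBIC)
for n in("w4","w5","w7"):
    a=cv2.cvtColor(rect(np.load(n+".npz")["im"],-.026),cv2.COLOR_RGB2GRAY)
    print(n)
    for u0,v0,u1,v1 in cv2.createLineSegmentDetector().detect(a)[0][:,0]:
        l=np.hypot(u1-u0,v1-v0)*.5; ang=(np.degrees(np.arctan2(u1-u0,-(v1-v0)))+90)%180-90
        um=((u0+u1)/2-100)*.5; vm=20-((v0+v1)/2-100)*.5
        if l>7 and abs(um)<20 and abs(ang)<30: print("len %.0f ang %.1f y %.1f x %.1f"%(l,ang,um,vm))
E
```

```text
w4
len 12 ang -17.4 y 19.0 x 10.0
len 45 ang -0.3 y 6.5 x -0.3
len 11 ang 18.3 y -19.0 x 9.5
len 10 ang 3.4 y -9.8 x -20.3
len 13 ang -3.3 y 10.3 x -22.5
len 32 ang 0.4 y -6.1 x -3.7
len 10 ang 1.2 y -6.1 x 17.2
len 17 ang 2.5 y -8.2 x 10.0
len 15 ang -2.3 y 8.6 x 9.1
len 9 ang -13.8 y 13.6 x 10.7
len 9 ang 13.6 y -13.3 x 10.6
len 13 ang 8.2 y -6.7 x 29.4
len 8 ang 1.7 y -5.6 x 26.9
w5
len 13 ang -17.6 y 19.0 x 10.3
len 9 ang 7.3 y 6.7 x -20.0
len 28 ang 1.0 y 6.4 x 11.2
len 11 ang 18.3 y -19.1 x 9.5
len 56 ang 0.5 y -6.0 x 3.1
len 13 ang -2.9 y 6.4 x -9.0
len 16 ang 2.6 y -8.2 x 9.7
len 14 ang -2.9 y 8.6 x 9.1
len 9 ang -12.7 y 13.6 x 10.7
len 9 ang 13.9 y -13.4 x 10.3
len 9 ang -22.6 y 5.8 x 34.8
len 9 ang -26.1 y -13.8 x 65.6
len 8 ang 3.5 y -7.0 x 26.6
len 12 ang -4.1 y -14.0 x 28.8
w7
len 10 ang 19.1 y -19.1 x 9.4
len 19 ang -2.9 y -6.0 x 10.3
len 11 ang -23.5 y 18.7 x 11.9
len 54 ang -1.3 y 6.0 x 4.7
len 26 ang -0.1 y -6.1 x -10.6
len 18 ang -3.0 y 8.3 x 10.6
len 10 ang -19.7 y 6.3 x 33.4
len 10 ang 2.4 y -5.9 x 25.3
len 13 ang 3.0 y -8.3 x 8.1
len 16 ang 9.4 y -6.7 x 30.7
len 9 ang -12.8 y 13.5 x 10.3
len 9 ang 14.7 y -13.3 x 10.3
```

The wing follows the tool to within 1.5°, and z hasn't changed since 93° while the torque has risen. So it's probably on the plate, with some side load. I'll relieve the side force and pull again.

>>> carry_out:
  moves:
    - {"x":-0.04,"y":-0.05,"z":0,"turn":0}
    - {"x":-0.04,"y":-0.06,"z":0,"turn":0}
    - {"x":0,"y":0,"z":-0.08,"turn":0}
    - {"x":0,"y":0,"z":-0.08,"turn":0}
    - {"x":0,"y":0,"z":-0.06,"turn":0}
    - {"x":0,"y":0,"z":0,"turn":0}
    - {"x":0,"y":0,"z":0,"turn":0}
    - {"x":0,"y":0,"z":0,"turn":0}

```text
t: 26.25
tool_pos: [0.5714, -0.0546, 0.14]
tool_rot: [2.412, 2.011, 0.001]
contact_force: [12.7, -5.1, -21.8]
opening: 0.0132
grip_force: 59.3
```

```bash
python3 s.py
```

```text
[ 12.7  -5.1 -21.8] [-1.28 -2.3   0.46]
d units [0.03 0.09 0.  ] turn -0.23676397225466372 |p [ 0.5714 -0.0546  0.14  ] yaw 1.3902
```

It now takes a 22 N pull with no lift, so it's clamped. Before releasing I'll check the nipple direction more closely from the pixels.

```bash
python3 - <<'E'
from h import *
D=np.load("w5.npz");P=(None,D["R"],D["p"]);c0=np.array([.5715,-.0537])
def pm(n,src,z,P,th,rr):
    print(n,"z",z,"rows angle, cols r",rr[0],"..",rr[-1])
    g=cv2.cvtColor(src,cv2.COLOR_RGB2GRAY)
    for a in th:
        row=[]
        for r in rr:
            p=proj(n,[c0[0]+r*np.cos(np.radians(a)),c0[1]+r*np.sin(np.radians(a)),z],P)
            row.append(int(cv2.getRectSubPix(g,(1,1),tuple(map(float,p)))[0,0]))
        print(a,row)
rr=np.arange(.060,.104,.004)
pm("wrist",D["im"],.02,P,range(76,118,3),rr)
D4=np.load("w4.npz");pm("wrist",D4["im"],.02,(None,D4["R"],D4["p"]),range(76,118,3),rr)
s=cv2.imread("pics/scene0.png")[:,:,::-1].copy();pm("scene",s,.02,None,range(64,118,3),rr)
s=cv2.imread("pics/top0.png")[:,:,::-1].copy();pm("top",s,.02,None,range(76,118,3),rr)
E
```

```text
wrist z 0.02 rows angle, cols r 0.06 .. 0.10000000000000003
76 [230, 233, 234, 237, 234, 230, 246, 222, 48, 48, 48]
79 [232, 233, 234, 236, 232, 231, 245, 209, 47, 47, 45]
82 [232, 234, 234, 235, 232, 232, 244, 218, 49, 49, 46]
85 [234, 234, 235, 235, 232, 232, 244, 227, 50, 47, 47]
88 [233, 234, 236, 235, 232, 232, 227, 214, 50, 47, 47]
91 [233, 234, 235, 235, 231, 233, 141, 116, 48, 47, 46]
94 [233, 235, 237, 235, 231, 233, 161, 62, 47, 46, 48]
97 [234, 235, 237, 235, 232, 233, 185, 164, 43, 47, 48]
100 [234, 236, 237, 235, 232, 233, 204, 178, 47, 49, 47]
103 [234, 235, 235, 236, 231, 233, 189, 132, 47, 47, 46]
106 [233, 235, 235, 236, 232, 230, 204, 113, 45, 46, 47]
109 [232, 235, 234, 237, 233, 232, 238, 210, 47, 48, 50]
112 [231, 234, 235, 237, 235, 231, 240, 214, 47, 46, 47]
115 [229, 234, 235, 235, 235, 232, 239, 200, 48, 48, 47]
wrist z 0.02 rows angle, cols r 0.06 .. 0.10000000000000003
76 [228, 230, 230, 230, 226, 225, 202, 86, 46, 42, 45]
79 [228, 230, 230, 229, 225, 234, 245, 208, 58, 44, 46]
82 [229, 229, 230, 228, 226, 243, 246, 227, 63, 47, 52]
85 [228, 229, 229, 228, 
[... 1841 characters left out ...]
 160, 59, 44]
82 [238, 244, 253, 254, 254, 254, 254, 250, 165, 51, 45]
85 [236, 242, 252, 250, 246, 252, 254, 248, 163, 55, 44]
88 [235, 227, 221, 188, 154, 189, 245, 248, 170, 65, 45]
91 [232, 196, 130, 88, 67, 92, 194, 241, 174, 68, 46]
94 [233, 183, 106, 116, 128, 100, 153, 231, 165, 62, 47]
97 [233, 182, 128, 184, 210, 164, 177, 235, 176, 66, 45]
100 [228, 179, 139, 191, 221, 193, 195, 246, 192, 67, 45]
103 [222, 164, 136, 153, 169, 159, 189, 246, 207, 76, 47]
106 [220, 159, 135, 136, 139, 140, 183, 241, 189, 71, 46]
109 [218, 162, 141, 154, 171, 189, 228, 250, 208, 77, 46]
112 [222, 205, 223, 232, 251, 252, 254, 253, 206, 76, 46]
115 [230, 237, 251, 254, 255, 255, 255, 254, 225, 87, 45]
```

The evidence gives the nipple line at about 91–93° (black part seen at 88–94°, bolt square at 93.2°), and the wing is at about 81°. I'll back off a little and check that it stays tight.

>>> carry_out:
  moves:
    - {"x":0,"y":0.05,"z":0.1,"turn":0}
    - {"x":0,"y":0,"z":0.1,"turn":0}
    - {"x":0,"y":0,"z":0.05,"turn":-0.05}
    - {"x":0,"y":0,"z":0,"turn":-0.05}
    - {"x":0,"y":0,"z":0,"turn":-0.05}
    - {"x":0,"y":0,"z":0,"turn":0}
    - {"x":0,"y":0,"z":0,"turn":0}
    - {"x":0,"y":0,"z":0,"turn":0}

```text
t: 27.05
tool_pos: [0.5722, -0.0542, 0.1398]
tool_rot: [-2.256, -2.185, -0.0]
contact_force: [-5.3, 0.7, 6.5]
opening: 0.0126
grip_force: 62.7
```

```bash
python3 s.py
```

```text
[-5.3  0.7  6.5] [-0.36  0.85  0.05]
d units [-0.    0.06 -0.01] turn -0.0881916885884273 |p [ 0.5722 -0.0542  0.1398] yaw 1.5388
```

>>> carry_out:
  moves:
    - {"x":0,"y":0,"z":-0.1,"turn":0}
    - {"x":0,"y":-0.05,"z":-0.1,"turn":0}
    - {"x":0,"y":0,"z":-0.08,"turn":0}
    - {"x":0,"y":0,"z":0,"turn":0}
    - {"x":0,"y":0,"z":0,"turn":0}
    - {"x":0,"y":0,"z":0,"turn":0}
    - {"x":0,"y":0,"z":0,"turn":0}
    - {"x":0,"y":0,"z":0,"turn":0}

```text
t: 27.85
tool_pos: [0.5712, -0.0542, 0.1405]
tool_rot: [-2.257, -2.186, -0.003]
contact_force: [11.5, -3.6, -23.5]
opening: 0.0127
grip_force: 59.6
```

```bash
python3 s.py
```

```text
[ 11.5  -3.6 -23.5] [-0.55 -2.4   0.27]
d units [0.   0.1  0.02] turn -0.08811772614585411 |p [ 0.5712 -0.0542  0.1405] yaw 1.5389
```

```bash
python3 - <<'E'
from h import *
g=cv2.GaussianBlur(cv2.cvtColor(cv2.imread("pics/top0.png"),cv2.COLOR_BGR2GRAY),(3,3),0)
def val(p): return int(cv2.getRectSubPix(g,(1,1),tuple(map(float,p)))[0,0])
for nm,c in(("left",(.714,.309)),("right",(.716,-.287)),("dock",(.5695,-.0545))):
    # refine the centre from flange top (z~.094): bright blob vs dark
    print(nm)
    for z,rs in((.094,(.050,.054,.058)),(.02,(.074,.080,.086))):
        v=[[val(proj("top",[c[0]+r*np.cos(np.radians(a)),c[1]+r*np.sin(np.radians(a)),z])) for a in range(0,360,6)] for r in rs]
        m=np.min(v,0) if z>.05 else np.max(v,0)
        print(z,[(a,int(x)) for a,x in zip(range(0,360,6),m) if (x<185 if z>.05 else x>75)])
E
```

```text
left
0.094 [(60, 158), (66, 130), (72, 164), (156, 173), (162, 132), (168, 180), (246, 168), (252, 183), (330, 135), (336, 145)]
0.02 [(0, 209), (6, 235), (12, 236), (18, 235), (24, 235), (30, 235), (36, 235), (42, 236), (48, 236), (54, 229), (60, 218), (66, 235), (72, 237), (78, 236), (84, 236), (90, 236), (96, 233), (102, 212), (108, 161), (114, 102), (288, 114), (330, 121), (336, 185), (342, 221), (348, 190), (354, 141)]
right
0.094 [(30, 162), (36, 141), (120, 172), (126, 137), (216, 138), (222, 141), (306, 143), (312, 167)]
0.02 [(0, 233), (6, 212), (12, 138), (18, 176), (24, 193), (30, 136), (36, 76), (252, 140), (258, 207), (264, 231), (270, 236), (276, 233), (282, 235), (288, 232), (294, 233), (300, 234), (306, 233), (312, 230), (318, 229), (324, 233), (330, 233), (336, 233), (342, 233), (348, 233), (354, 233)]
dock
0.094 [(48, 147), (138, 151), (228, 150), (234, 175), (318, 148), (324, 176)]
0.02 [(0, 252), (6, 252), (12, 249), (18, 251), (24, 252), (30, 253), (36, 252), (42, 253), (48, 254), (54, 254), (60, 254), (66, 254), (72, 254), (78, 254), (84, 252), (90, 203), (96, 201), (102, 216), (108, 240), (114, 255), (120, 255), (126, 254), (132, 255), (138, 255), (144, 255), (150, 255), (156, 255), (162, 255), (168, 255), (174, 255), (180, 255), (186, 255), (192, 255), (198, 255), (204, 255), (210, 254), (216, 254), (222, 254), (228, 251), (234, 245), (240, 236), (246, 224), (252, 222), (258, 222), (264, 219), (270, 181), (276, 137), (282, 184), (288, 184), (294, 220), (300, 228), (306, 234), (312, 233), (318, 206), (324, 233), (330, 242), (336, 246), (342, 246), (348, 248), (354, 249)]
```

On the left back vessel the nipple sits midway between the bolts, which confirms the docked vessel's nipple line at about 93°. I'll press down, set the wing to about 90°, release and rise.

>>> carry_out:
  moves:
    - {"x":0,"y":0.05,"z":0.1,"turn":0}
    - {"x":0,"y":0,"z":0.1,"turn":0}
    - {"x":0,"y":0,"z":0.1,"turn":-0.03}
    - {"x":0,"y":0,"z":0.1,"turn":0}
    - {"x":0,"y":0,"z":0,"turn":0}
    - {"x":0,"y":0,"z":0,"turn":0}
    - {"x":0,"y":0,"z":-0.05,"turn":0}
    - {"x":0,"y":0,"z":0,"turn":0}

```text
t: 28.65
tool_pos: [0.5723, -0.0541, 0.1399]
tool_rot: [-2.223, -2.219, -0.0]
contact_force: [-7.3, 2.1, 9.4]
opening: 0.0127
grip_force: 63.8
```

>>> carry_out:
  moves:
    - {"x":0,"y":0,"z":0,"turn":0}
    - {"x":0,"y":0,"z":0,"turn":0}
    - {"x":0,"y":0,"z":0,"turn":0}
    - {"x":0,"y":0,"z":-0.3,"turn":0}
    - {"x":0,"y":0,"z":-0.6,"turn":0}
    - {"x":0,"y":0,"z":-1,"turn":0}
    - {"x":0,"y":0,"z":-1,"turn":0}
    - {"x":0,"y":0,"z":-1,"turn":0}
  grip: 40

```text
t: 29.45
tool_pos: [0.5727, -0.0547, 0.2369]
tool_rot: [2.222, 2.219, 0.002]
contact_force: [-0.1, -0.5, -0.7]
opening: 0.0401
grip_force: 0.0
```

```bash
python3 s.py; python3 - <<'E'
from wing import *
P=pose();im=ctrl.get_image("wrist");np.savez("w8.npz",im=im,R=P[1],p=P[2])
cx,cy=.5715,-.0543
for h in(.164,):
    b=cv2.cvtColor(wing("w8",cx,cy,h),cv2.COLOR_RGB2GRAY)
    for u0,v0,u1,v1 in cv2.createLineSegmentDetector().detect(b)[0][:,0]:
        l=np.hypot(u1-u0,v1-v0)/2.4
        if l>14: print("seg len %.0f ang %.1f mid x %.4f y %.4f"%(l,np.degrees(np.arctan2(-(u1-u0),-(v1-v0)))%180,cx-((v0+v1)/2-120)/2400,cy-((u0+u1)/2-120)/2400))
E
```

```text
[-0.1 -0.5 -0.7] [ 0.01 -0.07 -0.03]
d units [0.02 0.03 3.87] turn -0.05731401999854935 |p [ 0.5727 -0.0547  0.2369] yaw 1.5697
seg len 33 ang 61.7 mid x 0.6149 y -0.0561
seg len 24 ang 116.6 mid x 0.5262 y -0.0524
seg len 27 ang 28.9 mid x 0.5959 y -0.0764
seg len 32 ang 176.3 mid x 0.5686 y -0.0823
seg len 45 ang 89.9 mid x 0.5778 y -0.0467
seg len 29 ang 68.7 mid x 0.5343 y -0.0891
seg len 30 ang 111.2 mid x 0.6120 y -0.0890
seg len 22 ang 65.5 mid x 0.5262 y -0.0858
seg len 16 ang 113.4 mid x 0.6187 y -0.0831
seg len 17 ang 105.8 mid x 0.6171 y -0.0218
```

The wing lies at 89.9°. The wrist camera now sits right over the nipple side, so I'll check the nipple angle in this picture's pixels.

```bash
python3 - <<'E'
from h import *
D=np.load("w8.npz");P=(None,D["R"],D["p"]);g=cv2.cvtColor(D["im"],cv2.COLOR_RGB2GRAY)
c0=(.572,-.0537)
for z in(.012,.028):
    print("z",z,"r 66..104 step 4")
    for a in range(72,122,3):
        print(a,[int(cv2.getRectSubPix(g,(1,1),tuple(map(float,proj("wrist",[c0[0]+r*np.cos(np.radians(a)),c0[1]+r*np.sin(np.radians(a)),z],P))))[0,0]) for r in np.arange(.058,.106,.004)])
E
```

```text
z 0.012 r 66..104 step 4
72 [209, 204, 223, 241, 241, 240, 239, 240, 237, 61, 40, 42]
75 [207, 205, 221, 239, 240, 241, 242, 241, 237, 79, 44, 47]
78 [206, 205, 219, 240, 240, 239, 240, 241, 238, 70, 41, 42]
81 [204, 207, 218, 240, 240, 240, 240, 240, 237, 68, 41, 41]
84 [205, 206, 217, 241, 240, 240, 241, 240, 239, 84, 42, 43]
87 [205, 209, 194, 218, 229, 237, 240, 241, 239, 106, 41, 42]
90 [204, 204, 146, 92, 62, 63, 95, 228, 240, 94, 42, 42]
93 [204, 204, 155, 70, 49, 52, 57, 71, 231, 80, 40, 43]
96 [205, 206, 168, 73, 56, 78, 65, 78, 236, 92, 43, 42]
99 [203, 207, 163, 102, 164, 164, 166, 114, 237, 118, 41, 40]
102 [204, 205, 163, 97, 175, 209, 188, 125, 237, 107, 41, 45]
105 [204, 205, 170, 118, 116, 138, 124, 114, 235, 97, 43, 42]
108 [205, 204, 181, 114, 118, 118, 127, 147, 233, 96, 44, 41]
111 [206, 203, 192, 182, 219, 234, 239, 241, 241, 118, 39, 41]
114 [208, 203, 208, 239, 241, 241, 241, 241, 241, 112, 40, 45]
117 [209, 202, 205, 241, 241, 242, 242, 241, 241, 95, 42, 44]
120 [211, 202, 202, 240, 242, 242, 241, 240, 238, 101, 43, 39]
z 0.028 r 66..104 step 4
72 [210, 204, 2
[... 315 characters left out ...]
31, 238, 240, 240, 233, 51, 43, 43]
90 [204, 204, 148, 90, 60, 61, 110, 237, 232, 51, 39, 42]
93 [203, 205, 157, 67, 49, 53, 58, 99, 226, 45, 42, 42]
96 [205, 206, 169, 73, 64, 89, 63, 117, 233, 54, 41, 42]
99 [203, 207, 163, 102, 184, 173, 162, 143, 236, 56, 43, 44]
102 [204, 204, 162, 99, 174, 206, 163, 142, 233, 55, 44, 40]
105 [205, 206, 173, 116, 118, 124, 121, 124, 231, 48, 42, 45]
108 [206, 202, 180, 115, 124, 136, 158, 201, 233, 50, 39, 41]
111 [207, 203, 199, 224, 237, 240, 241, 241, 238, 56, 40, 41]
114 [208, 202, 205, 241, 242, 241, 241, 242, 236, 50, 40, 44]
117 [211, 204, 203, 241, 242, 242, 241, 242, 230, 46, 43, 40]
120 [211, 205, 202, 241, 241, 241, 239, 240, 228, 45, 45, 40]
```

The black knob shows at 90–96°, so about 93°. The wing at 89.9° is 3° past it on the tight side. The other caps are standing and the gripper is clear, so I'm handing in.

```bash
python3 -c "
from station import ctrl
print(ctrl.finish_job())"
```

```text
the job is handed in; nothing more can be done
None
```

I handed the job in at about 30 s: the second cap I tried fits the docked vessel and is screwed down, skirt at plate height, wing at 89.9° against the nipple's roughly 93°. I backed it off about 10° from its tightest point to line it up, so it has about half a millimetre of lift at that angle. The first cap was too small and went back on the bench, and the third was never touched.

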